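Take the dust collector's filter cassette out for brushing

TASK

Open the service flap on top of the small bench dust collector and leave it standing open (upright or leaning back), then pull the filter cassette up out of its spring clips and carry it to the catch tray. Finish while holding it there: upright and still over the middle of the tray, its lower edge about a hand's breadth (5 to 10 cm) above the tray, touching nothing but your fingers, ready for the dust to be brushed off. Do not disturb the brush, spool, jar or bowl.

Things in the scene. Friction and masses are not known exactly. Their poses are not given: they have to be found in the camera images.
- dust_collector: Grey plastic box 170 (x) x 180 (y) x 140 high, closed by a black top flap; fixed; left or right of the middle, the tray on the other side. Origin: centre of underside; its +x points from louvred front to hinged rear. Walls 5. The cassette stands across the middle of the chamber inside (x = 0, broad faces to front and rear), 70 free before and behind its tab; its guides reach up to z = 100.
- flap (a joint): The service flap's hinge: 0 rad closed (flat), grows as its front edge swings up and back; stops at 1.8. Stiff friction hinge: it stays at whatever angle it is left. Opening takes about 2 N at the handle.
- flap_handle (a point): Middle of the flap's bar handle, a round steel bar about 10 thick and 90 long along the collector's y, 35 above the flap and 20 from its front edge; 65 before the collector's centre and 180 above the table when closed. Pinched by fingers that close along the collector's x, the bar turns between them, so the fingers can keep pointing down while the flap swings.
- flap_hinge (a point): Middle of the flap's hinge line, on the collector's upper rear edge: 85 behind its centre, 139.5 above the table, along the collector's y. The handle bar lies 150 in front of and 41 above this line when closed.
- cassette: Filter cassette: white pleated paper in a black frame, 14 (x) x 101 (y) x 93 high, 122 with the tab on top; 0.11 to 0.23 kg. Origin: centre of underside, z up. It starts upright in the collector under the flap, underside 12 above the table, 1.5 play. A sprung ball in a notch at each end holds it: about 16 N straight up within the first 5 mm, then 5 N; after 90 it is out of the guides.
- cassette_tab (a point): Top middle of the cassette's pull tab; the tab is 14 thick (cassette x), 34 wide (cassette y) and 29 high below this point. 134 above the table at the start, 6 below the collector's rim.
- catch_tray: Shallow open aluminium tray 160 (x) x 200 (y) x 18 high, walls 3; fixed. Origin at the centre of its underside.
- brush: Hand brush lying on the table at the far right, about 200 long; leave alone.
- spool: White thread spool, 34 diameter x 42 high, standing beyond the work in the middle; origin at its underside; leave alone.
- bead_bowl: Small blue bowl with beads, 116 diameter x 45 high, at the far left; origin at its underside; leave alone.
- bead_jar: Closed amber bead jar, 44 diameter x 55 high, near the robot in the middle; origin at its underside; leave alone.

How it is judged:
By the outcome, as a careful person would: the job done as asked, in the order asked, and still so for the second after the job is handed in, while the arm keeps its last pose, push and grip.
It also fails if it takes over 61 s, if anything falls off the work surface, if the arm or the gripper's body presses on something with over 40 N, if the wrist force passes 120 N, or if a joint passes its speed limit or range.

ROBOT

A 6-joint arm with a two-finger parallel gripper is mounted at the origin on the work surface. World frame = base frame: x ahead of the robot, y to its left, z up, the work surface at z = 0. Lengths are in m, angles in rad, forces in N, time in s.
With the tool pointing down it reaches from about 0.325 to 1 m from the base axis. Payload 5.1 kg.
Tool frame: the origin (TCP) lies midway between the tips of the shut fingers; the grasp point (between the pads) lies 19 mm behind it; z points along the fingers, y is the line along which they close (so a half turn about z gives the same grasp; the last joint's range is limited). The gripper opens to 85 mm and grips with 20 to 120 N. Pads are 22 mm wide; open, the fingers measure 114 mm over their backs; the gripper's body (76 mm by 85 mm) begins 54 mm behind the grasp point. The pads swing forward as they close: fully open they stand 13 mm farther back than shut.
Start: joints at [-1.295, 0.124, 1.65, -0, 1.367, -0.083], TCP at [0.228, -0.609, 0.231] pointing down, gripper open.
Joint ranges: [-2.61, 2.61], [-1.02, 2.33], [0.03, 2.71], [-1.35, 4.49], [0.32, 2.68], [-2.91, 2.91]. Speed limits (rad/s): [2.57, 2.57, 3.14, 3.14, 3.14, 3.14].

INTERFACE

Orientations are given as a rotation vector (axis times angle).
In Python, from rig import sense, capture, finish_job gives the robot as it stands.
- The arm moves only by the tool step_arm, never from a script. Its argument "commands" is a list that holds one entry, the list of rows, each a list of 4 numbers: the shift along the tool's x, y, z in normalised numbers (1 is 1000 mm), then the turn about the tool's z in shares of pi rad (1.0 is pi rad). A call has exactly 8 rows; each row is the pose to reach, as a shift and turn from the pose commanded when the call began, along the tool's axes at that moment; what a row does not reach only later rows make up. A row lasts 1/8 s, in which the tool goes at most 62.5 mm and 10.7 degrees, less where a joint would pass 70% of its speed; a pose out of reach is approached as far as the arm can. Shift and turn numbers lie between -1 and 1, and a call with a number outside is refused. A call with a gripper value outside its range is refused whole. "claw" is the finger opening in m, from 0 to 0.0854, set as the call begins (left out, the last holds). The fingers move at their own pace and stop on an object; "squeeze" is the grip in N (left out, the last holds). Time passes only in rows, so rows that repeat a pose let the fingers close, or fill a call up. It gives the time, the measured TCP pose, the force, the opening and the grip force at its end, in the units of the state.
- sense(): the state, without advancing time (a new reading comes with each control period).
- capture(name): name is "scene" or "side" or "wrist"; returns a dict with "image" (420x560x3 uint8, red, green, blue), "z_map" (420x560 float32, m along the optical axis (not along the pixel's ray), 0 where there is no reading), "camera_matrix" (3x3 intrinsics, pixels), "position" and "orientation" of the camera in the world; the wrist camera has in their place "hand_eye" (4x4, takes a point from camera to tool coordinates, whose origin is the TCP and whose axes are the flange's). Camera axes: x right, y up, looking along -z (the intrinsics and any distortion apply to the point x, -y, -z); pixel columns grow to the right and rows downward; lengths in m; the calibration is good to about 2 mm. A picture is of the moment at which its call begins: read the wrist's pose just before it.
- finish_job(): hands the job in; it is judged then, once.
The state is a dict: "clock": time; "joint_pos": joint angles; "dq": joint speeds; "joint_torque": joint torques, N m; "position": TCP position; "eef_rot": TCP orientation; "ft_force": force on the tool from outside, world axes, zero at the start; "wrist_torque": the same for the moment, N m; "finger_gap": finger opening in m; "finger_force": force on a finger pad.
Only numpy, scipy, OpenCV 4.12 (cv2) and the standard library are available. Lean on these libraries where they do the work, as an engineer would, in place of code of your own. Each camera call takes 0.05 s, during which the arm holds its last target. There are 200 camera calls.

## Working session

There is one attempt and no reset: what is moved stays moved. The work goes in short steps, Python scripts to look and compute and a tool call to move; the robot and the scene stay as the last step left them, time stands still between calls to the robot, and variables do not carry over. Pictures are saved under pics/ and viewed, at most 10 in all, crops included, and the job is handed in when it is done.

Besides the shell and the picture viewer there is one more tool, called as name([rows], argument=value, ...), one row to a line, values as JSON. step_arm: Moves the arm, as the interface text tells. Its arguments: {"type":"object","properties":{"commands":{"type":"array"},"claw":{"type":"number"},"squeeze":{"type":"number"}},"required":["commands"]}

```bash
mkdir -p pics; ls; cat > h.py <<'E'
import numpy as np,cv2
from rig import sense,capture,finish_job
from scipy.spatial.transform import Rotation as R
def pose():
    s=sense(); return np.array(s['position']),R.from_rotvec(s['eef_rot'])
def cloud(c,T=None):
    z=c['z_map'];K=np.array(c['camera_matrix']);v,u=np.mgrid[:z.shape[0],:z.shape[1]]
    P=np.stack([(u-K[0,2])/K[0,0]*z,-(v-K[1,2])/K[1,1]*z,-z],-1)
    if T is None:
        o=np.array(c['orientation']);Rm=R.from_rotvec(o).as_matrix() if o.shape==(3,) else (o if o.shape==(3,3) else R.from_quat(o).as_matrix())
        return P@Rm.T+np.array(c['position'])
    he=np.array(c['hand_eye']);p,r=T
    return (P@he[:3,:3].T+he[:3,3])@r.as_matrix().T+p
def save(c,n): cv2.imwrite('pics/'+n,c['image'][:,:,::-1])
E
python3 - <<'E'
from h import *
s=sense();print(s)
for n in ['scene','side']:
    c=capture(n);save(c,n+'.png');print({k:v for k,v in c.items() if k not in('image','z_map')},(c['z_map']>0).mean())
a=cv2.imread('pics/scene.png')
E
```

```text
pics
{'clock': 0.0, 'joint_pos': array([-1.29458376e+00,  1.24500876e-01,  1.65166978e+00,  2.66634416e-05,
        1.36749162e+00, -8.25741215e-02]), 'dq': array([ 0.00091526,  0.00030757,  0.00141586, -0.0001118 ,  0.00036647,
        0.00028248]), 'joint_torque': array([ 9.60076832e-04, -4.23610246e+01, -3.65448546e+01,  1.74530231e-05,
        6.92370872e-03,  1.13037046e-06]), 'position': array([ 0.22806939, -0.60802683,  0.23005825]), 'eef_rot': array([-3.08914891e+00, -5.60186449e-01,  2.73264141e-04]), 'ft_force': array([ 0.77880086, -0.61808235,  0.67967624]), 'wrist_torque': array([-0.07085315, -0.03066685,  0.00673864]), 'finger_force': 0.0, 'finger_gap': 0.08549121552884527}
{'camera_matrix': array([[406.18331366,   0.        , 283.13379269],
       [  0.        , 406.18331366, 209.02974521],
       [  0.        ,   0.        ,   1.        ]]), 'position': array([1.01443199, 0.31842998, 0.96982832]), 'orientation': array([0.31532698, 0.62825873, 2.14448202])} 0.9960416666666667
{'camera_matrix': array([[421.28580118,   0.        , 280.73503417],
       [  0.        , 421.28580118, 214.30159529],
       [  0.        ,   0.        ,   1.        ]]), 'position': array([ 0.45378041, -0.90193526,  0.6536703 ]), 'orientation': array([ 1.05152499, -0.07325037, -0.14026769])} 0.996203231292517
```

View pics/scene.png

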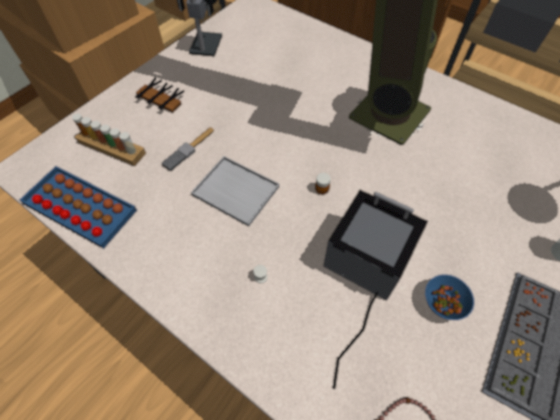

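View pics/side.png

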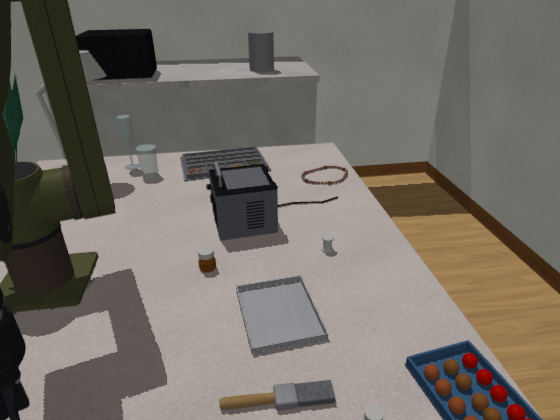

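Scene view: the collector is at about (375,245) with its handle bar at (393,205) on the robot's side. The tray is at (235,190), jar at (323,183), spool at (260,275) and bowl at (450,298). The side view agrees.

```bash
python3 - <<'E'
from h import *
for n in ['scene','side']:
    c=capture(n);P=cloud(c);X,Y,Z=P[...,0],P[...,1],P[...,2];print(n)
    print('table z',np.median(Z[(Z>-.02)&(Z<.01)]))
    m=(X>.25)&(X<.8)&(Y>-.1)&(Y<.4)
    def rect(mm,l):
        mm=mm.astype(np.uint8);k,lab,st,ce=cv2.connectedComponentsWithStats(mm)
        if k<2: print(l,'none');return
        i=1+np.argmax(st[1:,4]);q=P[lab==i];r=cv2.minAreaRect((q[:,:2]*1000).astype(np.float32));print(l,st[i],r,'zmed',np.median(q[:,2]),'meanxy',q[:,:2].mean(0))
    rect(m&(Z>.125)&(Z<.155),'top')
    rect(m&(Z>.163)&(Z<.20),'bar')
    rect((Z>.008)&(Z<.03)&(X>.25)&(X<.8)&(Y<.0)&(Y>-.5),'trayrim')
    rgb=c['image'].astype(int)
    hsv=cv2.cvtColor(c['image'],cv2.COLOR_RGB2HSV)
    rect((Z>.02)&(Z<.06)&(X>.25)&(X<.5)&(Y<.05)&(Y>-.2),'jar?')
    rect((Z>.02)&(Z<.06)&(X>.5)&(X<.8)&(Y<.05)&(Y>-.2),'spool?')
    for px in ([(235,190),(323,183),(260,275),(375,235),(393,205),(450,298)] if n=='scene' else [(280,313),(207,260),(327,243),(245,180),(219,173)]):
        print(px,P[px[1],px[0]].round(3))
E
```

```text
scene
table z 0.00012612105676845786
top [ 328  190  101   92 5152] ((505.8946228027344, 215.33233642578125), (176.39950561523438, 179.98272705078125), 5.804266929626465) zmed 0.146210953314017 meanxy [0.51347457 0.21881743]
bar [374 192  40  23 224] ((439.86712646484375, 208.7415771484375), (12.922292709350586, 98.457275390625), 6.702837944030762) zmed 0.18427983340284926 meanxy [0.4413383  0.20938794]
trayrim [162 128  52  43 573] ((516.6423950195312, -417.24102783203125), (45.1290283203125, 197.99168395996094), 86.7904052734375) zmed 0.01754153366551292 meanxy [ 0.53654734 -0.41601939]
jar? [315 173  16  19 237] ((396.2086181640625, -4.869598388671875), (40.449424743652344, 41.33989715576172), 57.9659309387207) zmed 0.05224950071708334 meanxy [ 0.4001125  -0.00184716]
spool? [254 265  13  15 145] ((717.6472778320312, 25.072011947631836), (33.10253143310547, 29.814661026000977), 37.97801208496094) zmed 0.04194006559365793 meanxy [0.71809421 0.02596168]
(235, 190) [ 0.551 -0.204  0.006]
(323, 183) [0.406 0.002 0.051]
(260, 275) [0.726 0.032 0.043]
(375, 235) [0.521 0.214 0.147]
(393
[... 492 characters left out ...]
9] ((514.7853393554688, -423.7406005859375), (42.78842544555664, 199.94090270996094), 89.76382446289062) zmed 0.016808520673788796 meanxy [ 0.52895783 -0.42655995]
jar? [198 246  17  21 290] ((392.95513916015625, -9.482954025268555), (40.002166748046875, 43.60933303833008), 14.294658660888672) zmed 0.04587774397861477 meanxy [ 0.39418005 -0.01737017]
spool? [322 234  12  13 110] ((716.0936889648438, 20.963106155395508), (30.42363739013672, 30.933732986450195), 32.343536376953125) zmed 0.0390285238830943 meanxy [0.71547161 0.01718295]
(280, 313) [ 0.554 -0.205  0.001]
(207, 260) [ 0.396 -0.024  0.034]
(327, 243) [0.714 0.011 0.028]
(245, 180) [0.514 0.193 0.145]
(219, 173) [0.443 0.165 0.185]
```

```bash
cat >> h.py <<'E'
def yaw():
    return np.degrees(np.arctan2(*pose()[1].as_matrix()[[1,0],1]))
def plan(target,yawdeg=None,n=8,quiet=False):
    """rows from the present pose to target TCP in tool axes; yaw = direction of tool y in world"""
    p,r=pose();d=r.inv().apply(np.array(target)-p)
    t=0 if yawdeg is None else -((yawdeg-yaw()+180)%360-180)
    print('pos',p.round(4),'yaw',yaw().round(2),'delta',d.round(4),'turn',round(float(t),1))
    return d,t
E
python3 - <<'E'
from h import *
for n in ['scene','side']:
    c=capture(n);P=cloud(c);X,Y,Z=P[...,0],P[...,1],P[...,2]
    box=(X>.4)&(X<.7)&(Y<-.06)&(Y>-.345)
    hsv=cv2.cvtColor(c['image'],cv2.COLOR_RGB2HSV)
    q=P[box&(Z>.010)&(Z<.03)];r=cv2.minAreaRect((q[:,:2]*1000).astype(np.float32));print(n,'tray',len(q),r)
    # bar dir by fitLine with dense bar top
    b=P[(X>.40)&(X<.5)&(Y>.1)&(Y<.3)&(Z>.17)&(Z<.2)];print('bar',len(b),cv2.fitLine((b[:,:2]*1000).astype(np.float32),2,0,.01,.01).ravel(),b.min(0),b.max(0))
plan([.4395,.206,.26],6)
E
```

```text
scene tray 457 ((550.851806640625, -202.19647216796875), (161.5600128173828, 202.7533416748047), 5.193265914916992)
bar 213 [ 9.9612534e-02 -9.9502629e-01  4.4129745e+02  2.0920947e+02] [0.43089878 0.16011003 0.17046391] [0.4503805  0.25790469 0.18898184]
side tray 678 ((549.8995361328125, -205.2444305419922), (160.45120239257812, 204.92770385742188), 5.423878192901611)
bar 63 [ 1.1058728e-01 -9.9386644e-01  4.3839987e+02  1.9559024e+02] [0.42968483 0.15439695 0.17480339] [0.4475573  0.25144149 0.18482673]
pos [ 0.2282 -0.6084  0.2309] yaw -69.44 delta [ 0.4839 -0.6884 -0.0286] turn -75.4
```

The manual's scale: turns go in shares of pi rad. Converting my numbers, -40 degrees is -0.2222.

step_arm([
  [[0.04,-0.039,-0.01,-0.0278],[0.081,-0.078,-0.02,-0.0556],[0.121,-0.118,-0.03,-0.0833],[0.161,-0.157,-0.03,-0.1111],[0.202,-0.196,-0.03,-0.1389],[0.242,-0.235,-0.03,-0.1667],[0.283,-0.275,-0.03,-0.1944],[0.323,-0.314,-0.03,-0.2222]],
], claw=0.05, squeeze=30)

```text
clock: 1.3
position: [0.4208, -0.1994, 0.2616]
eef_rot: [2.71, 1.587, 0.001]
ft_force: [0.7, -0.3, 0.0]
finger_gap: 0.0499
finger_force: 0.0
```

```bash
python3 - <<'E'
from h import *
plan([.4395,.206,.28],6)
E
```

```text
pos [ 0.4208 -0.1994  0.2616] yaw -29.29 delta [ 0.3627 -0.1821 -0.0186] turn -35.3
```

In the tool's units: -35.3 degrees is -0.1961.

step_arm([
  [[0.046,-0.023,-0.005,-0.0278],[0.092,-0.046,-0.01,-0.0556],[0.138,-0.069,-0.015,-0.0833],[0.184,-0.092,-0.019,-0.1111],[0.23,-0.115,-0.019,-0.1389],[0.275,-0.138,-0.019,-0.1667],[0.32,-0.16,-0.019,-0.1961],[0.363,-0.182,-0.019,-0.1961]],
])

```text
clock: 2.3
position: [0.4401, 0.2062, 0.2806]
eef_rot: [2.104, 2.333, 0.001]
ft_force: [0.4, -0.3, 0.5]
finger_gap: 0.0501
finger_force: 0.0
```

```bash
python3 - <<'E'
from h import *
T=pose();c=capture('wrist');save(c,'w1.png');P=cloud(c,T);X,Y,Z=P[...,0],P[...,1],P[...,2]
b=P[(X>.39)&(X<.5)&(Y>.1)&(Y<.3)&(Z>.165)&(Z<.2)];print('bar',len(b),cv2.fitLine((b[:,:2]*1000).astype(np.float32),2,0,.01,.01).ravel(),b.min(0),b.max(0))
t=P[(X>.38)&(X<.7)&(Y>.05)&(Y<.35)&(Z>.13)&(Z<.155)];print(len(t),np.median(t[:,2]),cv2.minAreaRect((t[:,:2]*1000).astype(np.float32)))
plan([.4395,.206,.166],6)
E
```

```text
bar 1897 [ 9.8371491e-02 -9.9514979e-01  4.3934900e+02  2.1035664e+02] [0.43014898 0.15811376 0.1801878 ] [0.44903322 0.25700992 0.18887072]
39615 0.1468318594227825 ((506.3994140625, 213.86407470703125), (174.40713500976562, 179.4854278564453), 5.813107013702393)
pos [0.4397 0.2104 0.2803] yaw 6.09 delta [-0.0049 -0.0007  0.1143] turn 0.1
```

View pics/w1.png

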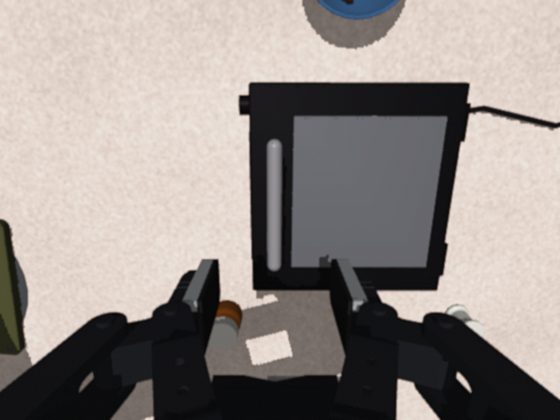

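The wrist view shows the bar upright at column 274 (rows 140-270), centred between the fingers, so I go straight down onto it and close.

step_arm([
  [[0,0,0.02,0],[0,0,0.04,0],[0,0,0.06,0],[0,0,0.08,0],[0,0,0.1,0],[0,0,0.113,0],[0,0,0.113,0],[0,0,0.113,0]],
])

```text
clock: 3.35
position: [0.4409, 0.2046, 0.1681]
eef_rot: [2.105, 2.332, 0.002]
ft_force: [-0.3, 0.4, 0.5]
finger_gap: 0.0497
finger_force: 0.0
```

step_arm([
  [[0,0,0,0],[0,0,0,0],[0,0,0,0],[0,0,0,0],[0,0,0,0],[0,0,0,0],[0,0,0,0],[0,0,0,0]],
], claw=0.0, squeeze=30)

```text
clock: 4.35
position: [0.4399, 0.2045, 0.168]
eef_rot: [-2.104, -2.331, 0.001]
ft_force: [-5.2, -0.5, 5.0]
finger_gap: 0.0098
finger_force: 29.4
```

```bash
python3 - <<'E'
from h import *
s=sense();print(s['finger_gap'],s['finger_force'],s['ft_force'])
p,r=pose();print(p,yaw(),r.as_matrix().round(3))
# arc about the hinge: commanded bar offset now (-0.150,0.041) in collector x,z
a0=np.arctan2(.041,-.150);L=np.hypot(.15,.041)
for th in np.radians(np.arange(0,101,4)):
    a=a0-th; print(round(np.degrees(th)),'dy %.4f dz %.4f'%(L*np.cos(a)+.150,-(L*np.sin(a)-.041)),end=' | ')
E
```

```text
0.009761283750003511 29.413222074508667 [-5.17205336 -0.53041143  4.96165609]
[0.43989025 0.20449603 0.1679896 ] 5.861933860239447 [[-0.102  0.995 -0.001]
 [ 0.995  0.102  0.   ]
 [ 0.    -0.001 -1.   ]]
0 dy -0.0000 dz 0.0000 | 4 dy 0.0032 dz -0.0104 | 8 dy 0.0072 dz -0.0205 | 12 dy 0.0118 dz -0.0303 | 16 dy 0.0171 dz -0.0398 | 20 dy 0.0231 dz -0.0488 | 24 dy 0.0296 dz -0.0575 | 28 dy 0.0368 dz -0.0656 | 32 dy 0.0445 dz -0.0733 | 36 dy 0.0527 dz -0.0803 | 40 dy 0.0614 dz -0.0868 | 44 dy 0.0706 dz -0.0927 | 48 dy 0.0801 dz -0.0979 | 52 dy 0.0900 dz -0.1024 | 56 dy 0.1001 dz -0.1063 | 60 dy 0.1105 dz -0.1094 | 64 dy 0.1211 dz -0.1118 | 68 dy 0.1318 dz -0.1134 | 72 dy 0.1426 dz -0.1143 | 76 dy 0.1535 dz -0.1145 | 80 dy 0.1643 dz -0.1138 | 84 dy 0.1751 dz -0.1125 | 88 dy 0.1857 dz -0.1103 | 92 dy 0.1962 dz -0.1075 | 96 dy 0.2065 dz -0.1039 | 100 dy 0.2164 dz -0.0996 |
```

step_arm([
  [[0,0.0032,-0.0104,0],[0,0.0072,-0.0205,0],[0,0.0118,-0.0303,0],[0,0.0171,-0.0398,0],[0,0.0231,-0.0488,0],[0,0.0296,-0.0575,0],[0,0.0368,-0.0656,0],[0,0.0445,-0.0733,0]],
])

```text
clock: 5.35
position: [0.4829, 0.2089, 0.2426]
eef_rot: [-2.102, -2.33, 0.007]
ft_force: [-13.1, -1.2, 9.8]
finger_gap: 0.0097
finger_force: 29.4
```

step_arm([
  [[0,0.0072,-0.008,0],[0,0.0159,-0.0145,0],[0,0.0251,-0.0204,0],[0,0.0346,-0.0256,0],[0,0.0445,-0.0301,0],[0,0.0546,-0.034,0],[0,0.0652,-0.0375,0],[0,0.0758,-0.04,0]],
])

```text
clock: 6.35
position: [0.561, 0.2168, 0.2828]
eef_rot: [2.104, 2.331, 0.003]
ft_force: [-3.4, -0.4, 3.7]
finger_gap: 0.0095
finger_force: 30.4
```

step_arm([
  [[0,0.0107,-0.0016,0],[0,0.0215,-0.0025,0],[0,0.0324,-0.0027,0],[0,0.0432,-0.002,0],[0,0.054,-0.0007,0],[0,0.0646,0.0015,0],[0,0.0751,0.0043,0],[0,0.0854,0.0079,0]],
])

```text
clock: 7.35
position: [0.6455, 0.2254, 0.2719]
eef_rot: [-2.105, -2.332, 0.001]
ft_force: [-2.3, 0.6, 2.9]
finger_gap: 0.0102
finger_force: 32.1
```

```bash
python3 - <<'E'
from h import *
c=capture('side');save(c,'s2.png');cv2.imwrite('pics/s2c.png',cv2.resize(cv2.imread('pics/s2.png')[60:300,120:400],None,fx=2,fy=2))
E
```

```text
(no output)
```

View pics/s2c.png

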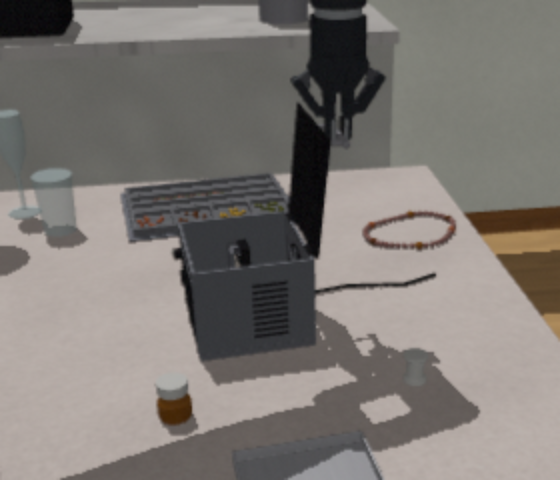

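The flap stands at about 96°, with its top edge at (300,110)-(325,130) in the crop and the cassette visible at (240,255). Next I release slightly and lift away.

step_arm([
  [[0,0,0,0],[0,0,0,0],[0,0,0,0],[0,0,-0.01,0],[0,0,-0.025,0],[0,0,-0.045,0],[0,0,-0.065,0],[0,0,-0.085,0]],
], claw=0.024)

```text
clock: 8.4
position: [0.6451, 0.2255, 0.3601]
eef_rot: [2.104, 2.331, 0.002]
ft_force: [0.5, 0.9, -0.0]
finger_gap: 0.0239
finger_force: 0.0
```

```bash
python3 - <<'E'
from h import *
plan([.475,.21,.36],6)
E
```

```text
pos [0.6451 0.2255 0.3601] yaw 5.86 delta [ 0.002  -0.1708 -0.0002] turn -0.1
```

step_arm([
  [[0,-0.02,0,0],[0,-0.045,0,0],[0,-0.07,0,0],[0,-0.095,0,0],[0,-0.12,0,0],[0.001,-0.14,0,0],[0.001,-0.14,0.03,0],[0.001,-0.14,0.06,0]],
], claw=0.045)

```text
clock: 9.4
position: [0.5058, 0.2123, 0.299]
eef_rot: [2.104, 2.331, 0.004]
ft_force: [-0.0, 0.7, 0.0]
finger_gap: 0.045
finger_force: 0.0
```

```bash
python3 - <<'E'
from h import *
T=pose();print(T[0]);c=capture('wrist');save(c,'w2.png');P=cloud(c,T);X,Y,Z=P[...,0],P[...,1],P[...,2]
t=P[(X>.45)&(X<.56)&(Y>.15)&(Y<.27)&(Z>.118)&(Z<.145)];print(len(t),np.median(t[:,2]),cv2.minAreaRect((t[:,:2]*1000).astype(np.float32)) if len(t) else 0)
for lo,hi in((.06,.1),(.1,.118),(.118,.145)):
    t=P[(X>.46)&(X<.55)&(Y>.16)&(Y<.27)&(Z>lo)&(Z<hi)]
    if len(t): print(lo,len(t),np.median(t,0),cv2.minAreaRect((t[:,:2]*1000).astype(np.float32)))
E
```

```text
[0.50579299 0.21228112 0.2990139 ]
602 0.13427005924686983 ((504.30389404296875, 213.7391357421875), (14.137224197387695, 33.74186706542969), 5.429908752441406)
0.06 320 [0.50138007 0.17307534 0.09250462] ((504.11572265625, 215.255859375), (26.85686492919922, 111.41963958740234), 5.63651180267334)
0.1 1128 [0.50326404 0.23840616 0.10514928] ((504.0232238769531, 214.9132080078125), (26.519039154052734, 112.31922912597656), 5.703704357147217)
0.118 602 [0.50404331 0.21541406 0.13427006] ((504.30389404296875, 213.7391357421875), (14.137224197387695, 33.74186706542969), 5.429908752441406)
```

View pics/w2.png

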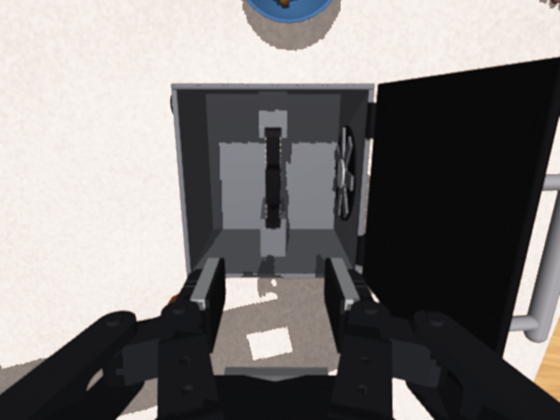

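The open chamber shows the black cassette tab upright at about (273,185), between the fingers in x and 1-2 mm off. I descend onto it.

step_arm([
  [[0.001,-0.001,0.03,0],[0.001,-0.001,0.06,0],[0.001,-0.001,0.09,0],[0.001,-0.001,0.12,0],[0.001,-0.001,0.15,0],[0.001,-0.001,0.175,0],[0.001,-0.001,0.192,0],[0.001,-0.001,0.192,0]],
])

```text
clock: 10.45
position: [0.504, 0.2128, 0.1051]
eef_rot: [-2.104, -2.331, 0.003]
ft_force: [-0.2, -0.2, 0.2]
finger_gap: 0.045
finger_force: 0.0
```

step_arm([
  [[0,0,0,0],[0,0,0,0],[0,0,0,0],[0,0,0,0],[0,0,0,0],[0,0,0,0],[0,0,0,0],[0,0,0,0]],
], claw=0.0, squeeze=80)

```text
clock: 11.45
position: [0.5055, 0.2134, 0.1075]
eef_rot: [2.104, 2.331, 0.004]
ft_force: [-0.6, 0.7, 5.7]
finger_gap: 0.0128
finger_force: 79.1
```

step_arm([
  [[0,0,-0.003,0],[0,0,-0.006,0],[0,0,-0.01,0],[0,0,-0.014,0],[0,0,-0.02,0],[0,0,-0.026,0],[0,0,-0.033,0],[0,0,-0.04,0]],
])

```text
clock: 12.45
position: [0.504, 0.2129, 0.1462]
eef_rot: [-2.105, -2.332, 0.001]
ft_force: [-0.6, 0.2, -11.7]
finger_gap: 0.0127
finger_force: 79.6
```

step_arm([
  [[0,0,-0.012,0],[0,0,-0.026,0],[0,0,-0.042,0],[0,0,-0.058,0],[0,0,-0.075,0],[0,0,-0.092,0],[0,0,-0.11,0],[0,0,-0.125,0]],
])

```text
clock: 13.45
position: [0.5046, 0.213, 0.2721]
eef_rot: [2.105, 2.332, 0.001]
ft_force: [0.1, -0.1, -2.1]
finger_gap: 0.0126
finger_force: 81.1
```

```bash
python3 - <<'E'
from h import *
s=sense();print(s['finger_gap'],s['ft_force'],s['wrist_torque'])
c=capture('side');save(c,'s3.png');cv2.imwrite('pics/s3c.png',cv2.resize(cv2.imread('pics/s3.png')[40:280,120:400],None,fx=2,fy=2))
plan([.5505,-.2035,.275])
E
```

```text
0.012601893859536766 [ 0.11497863 -0.10096203 -2.14415602] [ 0.03970816 -0.0345797  -0.01700295]
pos [0.5055 0.2133 0.2745] yaw 5.86 delta [-0.4192  0.0022 -0.0008] turn 0.0
```

View pics/s3c.png

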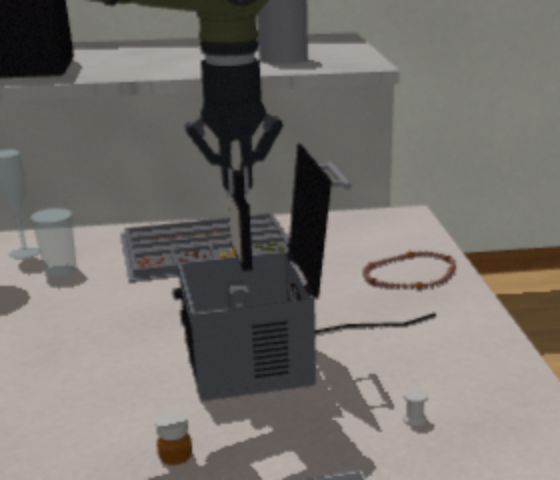

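The cassette is out and upright in the fingers at (240,225), the collector is empty and the flap is still open. I carry it to the tray.

step_arm([
  [[-0.008,0,-0.004,0],[-0.024,0,-0.008,0],[-0.048,0,-0.01,0],[-0.08,0,-0.01,0],[-0.114,0,-0.01,0],[-0.148,0,-0.01,0],[-0.182,0,-0.01,0],[-0.216,0,-0.01,0]],
])

```text
clock: 14.5
position: [0.526, -0.004, 0.28]
eef_rot: [-2.105, -2.331, 0.002]
ft_force: [0.7, 0.5, -2.3]
finger_gap: 0.0122
finger_force: 81.1
```

step_arm([
  [[-0.034,0,0,0],[-0.068,0.001,0,0],[-0.1,0.001,0,0],[-0.13,0.002,0,0],[-0.156,0.002,0,0],[-0.178,0.002,0,0],[-0.193,0.002,0,0],[-0.203,0.002,0,0]],
])

```text
clock: 15.5
position: [0.5491, -0.2044, 0.2805]
eef_rot: [-2.105, -2.331, -0.0]
ft_force: [0.3, 0.4, -2.0]
finger_gap: 0.0127
finger_force: 81.1
```

```bash
python3 - <<'E'
from h import *
plan([.5505,-.2035,.182],5.5)
E
```

```text
pos [ 0.5491 -0.2044  0.2805] yaw 5.84 delta [0.0007 0.0015 0.0985] turn 0.3
```

step_arm([
  [[0,0.001,0.01,0],[0,0.001,0.026,0],[0,0.001,0.044,0],[0,0.001,0.062,0],[0,0.001,0.078,0],[0,0.001,0.09,0],[0,0.001,0.096,0],[0,0.001,0.098,0]],
])

```text
clock: 16.5
position: [0.5503, -0.2036, 0.1826]
eef_rot: [2.105, 2.332, 0.0]
ft_force: [-0.2, -0.8, -1.1]
finger_gap: 0.0123
finger_force: 81.1
```

step_arm([
  [[0,0,0,0],[0,0,0,0],[0,0,0,0],[0,0,0,0],[0,0,0,0],[0,0,0,0],[0,0,0,0],[0,0,0,0]],
])

```text
clock: 17.5
position: [0.5502, -0.2035, 0.1827]
eef_rot: [2.105, 2.332, 0.0]
ft_force: [-0.4, 0.2, -1.4]
finger_gap: 0.0131
finger_force: 81.1
```

```bash
python3 - <<'E'
from h import *
print(sense()['position'])
c=capture('side');save(c,'s4.png');P=cloud(c);X,Y,Z=P[...,0],P[...,1],P[...,2]
q=P[(X>.48)&(X<.63)&(Y>-.30)&(Y<-.12)&(Z>.04)&(Z<.16)];print(len(q),q.min(0),q.max(0),np.percentile(q[:,2],[0,1,3,10]))
E
```

```text
[ 0.5502284  -0.20351742  0.18270569]
502 [ 0.53670386 -0.25746693  0.08497742] [ 0.5597804  -0.1563865   0.15995881] [0.08497742 0.08669617 0.08806931 0.09470646]
```

View pics/s4.png

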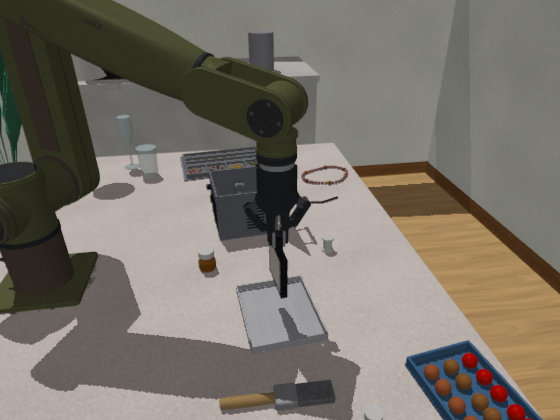

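The cassette hangs upright over the tray at (278,265), lower edge at z ≈ 0.086. The jar, spool and brush are where they were. I hand in now.

```bash
python3 -c "
from h import *
print(finish_job())"
```

```text
the job is handed in; nothing more can be done
None
```

The job is handed in: the flap was left standing open at about 96°, and the cassette is held upright and still over the middle of the tray with its lower edge about 7 to 8 cm above it (17.5 s of the 61 s used); the last picture showed the brush, spool and jar in place, but the arm hid the flap and the bowl was out of view, so I did not re-check those two.

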